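# Change the rack computer over from the blue feed to the orange feed

### The job

The rack computer is running on the blue feed; change it over to the orange feed on the interlocked switch box. The yellow comb blocks the orange lever as long as blue is on, so first throw the blue lever fully to off (towards the robot), then throw the orange lever fully to on (away from the robot). Leave the green and white levers off.

Things in the scene. Friction and masses are not known exactly. Their poses are not given: they have to be found in the camera images.
- bank: Black steel switch box, fixed, 200 x 420 x 60 mm high; origin: centre of its underside. All levers throw along its x axis, which points away from the robot (within 0.3 rad of world x). Levers stand in a row at bank y = +127.5 mm (blue), +42.5, -42.5, -127.5 (orange, green, white in any order), pivots at bank x = 0, 82 mm above the table. Steel guides at y = +-196 are 122 mm high.
- lockbar: Yellow interlock comb on the box: bar along bank y at bank x = 64 mm, prongs to -x, top 117 mm above the table; origin at mid-box, level with the comb. Blue on: a prong right behind each other stick stops it within 0.2 rad. Blue off: the comb has sprung 26 mm to bank -y and the prongs stand beside the sticks. A cam on the blue stick moves it.
- blue (a joint): Joint of the blue lever, rad: 0 = OFF (leaning to the robot, bank -x), 1.0 = ON (leaning away, bank +x). Starts on, 0.95 to 1.0. It stays where it is left; 2 to 4 N at the knob moves it, hard stops at 0 and 1. Moving it shifts the yellow comb.
- orange (a joint): Joint of the orange lever, rad: 0 = OFF (leaning to the robot, bank -x), 1.0 = ON (leaning away, bank +x). Starts off. Free only once blue is off; then about 1 N at the knob moves it and it stays where it is left, hard stops at 0 and 1.
- green (a joint): Joint of the green lever, rad: 0 = OFF (leaning to the robot, bank -x), 1.0 = ON (leaning away, bank +x). Starts off and must stay off.
- white (a joint): Joint of the white lever, rad: 0 = OFF (leaning to the robot, bank -x), 1.0 = ON (leaning away, bank +x). Starts off and must stay off.
- blue_knob (a point): Centre of the blue ball knob, 30 mm diameter, on a 10 mm steel stick, 100 mm from the pivot. Off: at bank x = -48 mm, on: +48 mm, 170 mm above the table at either end and 182 mm upright.
- orange_knob (a point): Centre of the orange ball knob; same lever as the blue one.

How it is judged:
On the way, in this order (a step that is already met when the one before it is completed fails the run):
1. the blue lever is off while orange is still off (value of joint blue below 0.17 rad and value of joint orange below 0.3 rad), for 0.2 s.
2. then the orange lever is on, blue still off (value of joint orange above 0.83 rad and value of joint blue below 0.17 rad), for 0.2 s.
At the end, for the whole second after the job is handed in: Blue lever off (below 0.17 rad), orange lever on (above 0.83 of its 1.0 rad), green and white levers off (below 0.3 rad) (all of step 2 and value of joint each of green, white below 0.3 rad); the robot touches nothing.
It fails at once if the green or the white lever is thrown (value of joint any of green, white above 0.4 rad).
It also fails if it takes over 35 s, if anything falls off the work surface, if the arm or the gripper's body presses on something with over 40 N, if the wrist force passes 120 N, or if a joint passes its speed limit or range.

### The arm

A 6-joint arm with a two-finger parallel gripper is mounted at the origin on the work surface. World frame = base frame: x ahead of the robot, y to its left, z up, the work surface at z = 0. Lengths are in m, angles in rad, forces in N, time in s.
With the tool pointing down it reaches from about 0.3 to 0.85 m from the base axis. Payload 5.4 kg.
Tool frame: the origin (TCP) lies on the centre line of the jaws, within the pads' length; the fingertips stand 17 mm ahead of it and the grasp point (between the pads) lies 2 mm behind it; z points along the fingers, y is the line along which they close (so a half turn about z gives the same grasp; the last joint's range is limited). The gripper opens to 85 mm and grips with 20 to 120 N. Pads are 22 mm wide; open, the fingers measure 114 mm over their backs; the gripper's body (76 mm by 85 mm) begins 54 mm behind the grasp point. The pads swing forward as they close: fully open they stand 13 mm farther back than shut.
Start: joints at [1.049, 0.158, 1.597, -0, 1.386, -0.21], TCP at [0.176, 0.547, 0.248] pointing down, gripper open.
Joint ranges: [-2.91, 2.91], [-0.94, 2.29], [0.18, 2.7], [-1.29, 4.43], [0.17, 2.64], [-3, 3]. Speed limits (rad/s): [2.57, 2.57, 3.14, 3.14, 3.14, 3.14].

### API

Orientations are given as a 3x3 rotation matrix whose columns are the frame's x, y, z axes.
In Python, from rig import robot gives the robot as it stands. Calls block until the motion is done:
- robot.goto(position, orientation): joint-space move of the TCP to a pose.
- robot.move_linear(position, rate=0.15, attitude=None, until_force=None): straight line of the TCP; attitude=None keeps the orientation; rate is the mean speed in m/s. With until_force (N) it stops when the force on the tool has changed by that much, and returns True; else False.
- robot.movej(angles): joint-space move.
- robot.command_gripper(opening, grip_force=None): finger opening in m; grip_force is the grip in N (None keeps the last); returns when the fingers have stopped.
- robot.dwell(seconds).
- robot.inverse_kinematics(position, orientation): joint angles nearest the present ones, or None.
- robot.state(): the state.
- robot.read_camera(name): name is "scene" or "top"; returns a dict with "pixels" (480x640x3 uint8, blue, green, red), "range_z" (480x640 float32, m along the optical axis (not along the pixel's ray), 0 where there is no reading), "fx", "fy", "cx", "cy" (pixels), "origin" and "rotation" of the camera in the world. Camera axes: x right, y down, z forward; pixel columns grow to the right and rows downward; lengths in m; the calibration is good to about 2 mm. A picture is of the moment at which its call begins.
A pose or a line that the arm cannot do raises robot.Unreachable and nothing moves.
- robot.finish_job(): hands the job in; it is judged then, once.
Trained networks look in a picture, given as the dict that the camera call returned (one of the last four; its "shot" number tells which), for a name from the list of things; names that differ only in an ending like _2 or _b are one class to them, and where a whole thing is asked for, a point or a joint stands for the part that bears it (a point fixed in the world has none). Each returns a list of dicts, best first, with "p" (0 to 1); they miss things now and then, are a little off and sometimes report something else, mostly with a low value. They report only what shows in the picture. A call takes as long as a camera call.
- robot.trace(picture, thing): "pixels" (480x640 bool, what is visible of it) and "extent" ([left, top, width, height] in pixels, round what is visible of it).
- robot.mark_of(picture, thing): "centre" ([column, row] in pixels: a listed point, or the origin of a listed thing).
The state is a dict: "t": time; "joint_positions": joint angles; "qvel": joint speeds; "tau": joint torques, N m; "position": TCP position; "orientation": TCP orientation; "force": force on the tool from outside, world axes, zero at the start; "ft_torque": the same for the moment, N m; "grip_width": finger opening in m; "grasp_force": force on a finger pad.
Only numpy, scipy, OpenCV 4.12 (cv2) and the standard library are available. Lean on these libraries where they do the work, as an engineer would, in place of code of your own. Each camera call takes 0.05 s, during which the arm holds its last target. There are 200 camera calls.

## Working session

There is one attempt and no reset: what is moved stays moved. The work goes in short steps, each a Python script; the robot and the scene stay as the last script left them, time stands still between calls to the robot, and variables do not carry over. Pictures are saved under pics/ and viewed, at most 10 in all, crops included, and the job is handed in when it is done.

```bash
mkdir -p pics; cat > h.py <<'E'
import numpy as np, cv2
from rig import robot
def pt(im,u,v,r=3):
    z=im["range_z"]; u0,v0=int(round(u)),int(round(v))
    p=z[max(0,v0-r):v0+r+1,max(0,u0-r):u0+r+1]; p=p[p>0]
    d=np.median(p)if p.size else np.nan
    c=np.array([(u-im["cx"])/im["fx"]*d,(v-im["cy"])/im["fy"]*d,d])
    return np.array(im["origin"])+np.array(im["rotation"])@c
E
python3 - <<'E'
from h import *
for n in("top","scene"):
    im=robot.read_camera(n); cv2.imwrite(f"pics/{n}0.png",im["pixels"])
    print(n,np.round(im["origin"],3),np.round(im["rotation"],3).tolist())
    for t in("bank","lockbar","blue_knob","orange_knob","green","white"):
        for m in robot.mark_of(im,t)[:2]: print(t,round(m["p"],2),np.round(m["centre"],1),np.round(pt(im,*m["centre"]),4))
        for m in robot.trace(im,t)[:1]:
            e=m["extent"];print("   tr",round(m["p"],2),e)
print(robot.state()["orientation"],robot.state()["t"])
E
```

```text
top [0.418 0.051 0.847] [[0.007, -0.987, 0.16], [-1.0, -0.009, -0.013], [0.014, -0.16, -0.987]]
bank 0.66 [327.1 240.1] [0.5382 0.0377 0.0594]
bank 0.59 [309.9 228.1] [0.5481 0.0597 0.0921]
   tr 0.64 [140.2, 155.2, 358.8, 161.3]
lockbar 0.92 [311.5 227. ] [0.5513 0.0578 0.0818]
   tr 0.73 [145.4, 165.5, 336.4, 70.0]
blue_knob 0.85 [216. 177.] [0.5887 0.1628 0.1826]
   tr 0.68 [203.8, 165.1, 27.9, 64.6]
   tr 0.89 [358.6, 227.0, 30.2, 43.2]Traceback (most recent call last):
  File "<stdin>", line 6, in <module>
ValueError: it knows: bank, blue_knob, lockbar, orange_knob
```

View pics/top0.png

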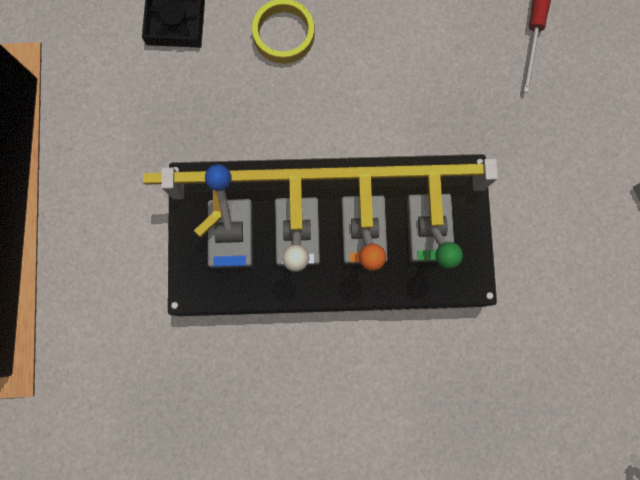

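```bash
cat >> h.py <<'E'
RNG=dict(blue=((105,120,80),(125,255,255)),orange=((4,180,120),(14,255,255)),green=((50,120,50),(75,255,255)))
def blob(im,c,near=None,rad=25):
    m=cv2.inRange(cv2.cvtColor(im["pixels"],cv2.COLOR_BGR2HSV),*map(np.array,RNG[c])) if c!="white" else cv2.inRange(im["pixels"],(130,150,150),(255,255,255))
    if near is not None:
        k=np.zeros_like(m);cv2.circle(k,near,rad,255,-1);m&=k
    n,l,s,ce=cv2.connectedComponentsWithStats(m)
    i=1+np.argmax(s[1:,4]);return ce[i],s[i]
def ray(im,u,v,z):
    d=np.array(im["rotation"])@np.array([(u-im["cx"])/im["fx"],(v-im["cy"])/im["fy"],1])
    o=np.array(im["origin"]);return o+d*(z-o[2])/d[2]
E
python3 - <<'E'
from h import *
im=robot.read_camera("top")
Q=[];nears=dict(blue=(218,177),white=(296,258),orange=(373,257),green=(449,255))
for c,n in nears.items():
    ce,s=blob(im,c,n,16); bc=(s[0]+(s[2]-1)/2,s[1]+(s[3]-1)/2); p=ray(im,*bc,.17);Q.append(p[:2]);print(c,ce,s,p,pt(im,*bc))
Q=np.array(Q);P=np.array([[.048,.1275],[-.048,.0425],[-.048,-.0425],[-.048,-.1275]])
a=Q-Q.mean(0);b=P-P.mean(0)
th=np.arctan2((b[:,0]*a[:,1]-b[:,1]*a[:,0]).sum(),(a*b).sum());R=np.array([[np.cos(th),-np.sin(th)],[np.sin(th),np.cos(th)]])
t=Q.mean(0)-R@P.mean(0);print("th",th,"t",t,"res",Q-P@R.T-t)
for m in ("orange_knob","blue_knob"):
  for r in robot.mark_of(im,m):print(m,r["p"],r["centre"])
im=robot.read_camera("scene");cv2.imwrite("pics/scene0.png",im["pixels"])
s=robot.state();print(np.round(s["orientation"],2),s["grip_width"])
E
```

```text
blue [217.43380855 176.44602851] [206 164  25  26 491] [0.59258967 0.16272321 0.17      ] [0.58931982 0.16063687 0.18265462]
white [295.23387097 256.32526882] [285 246  22  22 372] [0.50271159 0.07434422 0.17      ] [0.50088016 0.07384432 0.18458267]
orange [372.41313559 256.22033898] [360 244  25  25 472] [ 0.50397559 -0.01013715  0.17      ] [ 0.50220187 -0.00887707  0.1839162 ]
green [448.56088561 254.76383764] [433 243  30  25 542] [ 0.50579288 -0.09383506  0.17      ] [ 0.50411209 -0.09106844  0.18291496]
th 0.03313339110040827 t [0.55025426 0.03406886] res [[-0.00141451 -0.00036578]
 [ 0.0018389  -0.0006112 ]
 [ 0.00028707 -0.00013923]
 [-0.00071146  0.00111621]]
orange_knob 0.77 [371.9, 256.1]
blue_knob 0.9 [216.5, 176.9]
[[-0.95  0.31 -0.  ]
 [ 0.31  0.95  0.  ]
 [ 0.    0.   -1.  ]] 0.08538009696573834
```

View pics/scene0.png

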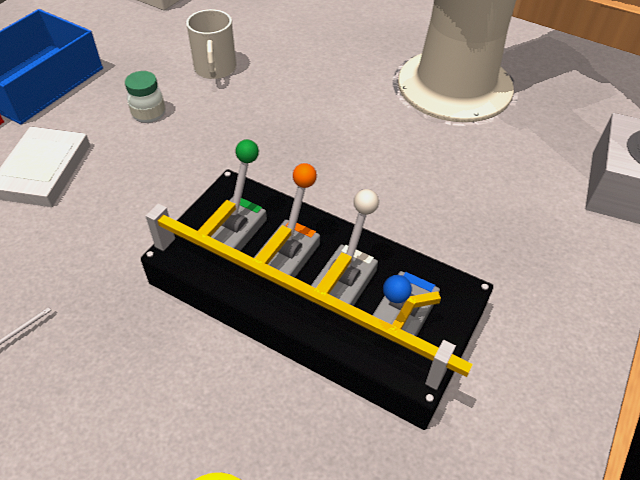

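The top view shows blue on at (217,176), with white (295,256), orange (372,256) and green (449,255) off. The scene view agrees, and the bank pose fits within 2 mm. Now I'll throw blue.

```bash
cat >> h.py <<'E'
TH=0.0331;T=np.array([.5503,.0341])
c,s=np.cos(TH),np.sin(TH)
W=lambda x,y,z:np.array([T[0]+c*x-s*y,T[1]+s*x+c*y,z])
ORI=np.array([[-c,-s,0],[-s,c,0],[0,0,-1]])
def st():
    s_=robot.state();d=s_["position"][:2]-T
    print("t",round(s_["t"],2),"bank",np.round([c*d[0]+s*d[1],-s*d[0]+c*d[1],s_["position"][2]],4),"F",np.round(s_["force"],1))
E
python3 - <<'E'
from h import *
robot.command_gripper(0.0)
robot.goto(W(.092,.1275,.25),ORI);st()
robot.move_linear(W(.092,.1275,.170));st()
print(robot.move_linear(W(-.012,.1275,.175),rate=.08));st()
print(robot.move_linear(W(-.032,.1275,.170),rate=.04,until_force=15));st()
robot.move_linear(W(-.010,.1275,.175));robot.move_linear(W(-.010,.1275,.25));st()
robot.goto(W(-.1,-.0425,.25),ORI)
im=robot.read_camera("top");cv2.imwrite("pics/top1.png",im["pixels"]);
im=robot.read_camera("scene");cv2.imwrite("pics/scene1.png",im["pixels"]);st()
E
```

```text
t 3.57 bank [0.0917 0.1285 0.2501] F [ 0.6 -0.6 -0.6]
t 4.25 bank [0.0925 0.1277 0.171 ] F [0.8 0.3 1. ]
False
t 5.7 bank [-0.012   0.1275  0.1749] F [ 0.3  0.7 -0.7]
True
t 6.13 bank [-0.025   0.1274  0.1717] F [4.  0.8 0.9]
t 7.04 bank [-0.0108  0.1275  0.2489] F [ 0.3 -0.4 -0.3]
t 7.93 bank [-0.0995 -0.0415  0.2498] F [ 0.2 -0.4 -0.9]
```

View pics/scene1.png

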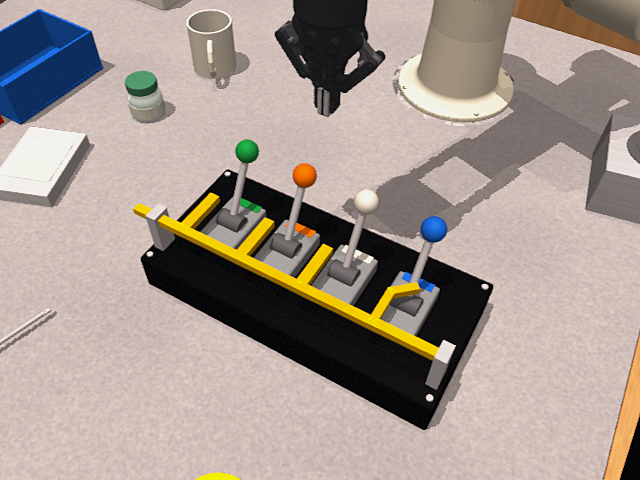

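View pics/top1.png

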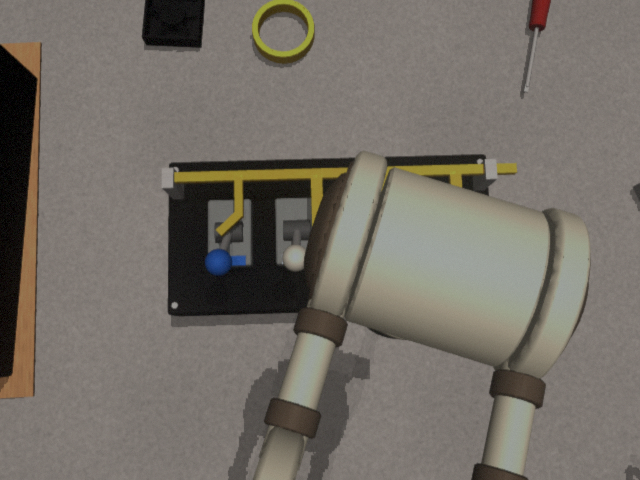

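Blue is fully off: its knob is at (434,229) in the scene view and (218,262) in the top view. The comb has moved aside and its prongs stand beside the sticks. Orange is at (304,176). Now I'll push orange on.

```bash
python3 - <<'E'
from h import *
y=-.0425
robot.move_linear(W(-.1,y,.170));st()
print(robot.move_linear(W(.008,y,.175),rate=.08,until_force=20));st()
print(robot.move_linear(W(.032,y,.170),rate=.04,until_force=12));st()
robot.move_linear(W(.008,y,.175));robot.move_linear(W(.008,y,.25));st()
robot.goto(W(-.16,.25,.3),ORI)
im=robot.read_camera("top");cv2.imwrite("pics/top2.png",im["pixels"])
im=robot.read_camera("scene");cv2.imwrite("pics/scene2.png",im["pixels"]);st()
E
```

```text
t 8.62 bank [-0.0994 -0.0424  0.1707] F [ 0.5 -0.1  0.1]
False
t 10.12 bank [ 0.0079 -0.0425  0.1752] F [-0.7  0.8  0.5]
True
t 10.55 bank [ 0.0202 -0.0423  0.171 ] F [-1.2  0.3  0.2]
t 11.45 bank [ 0.0077 -0.0424  0.2491] F [-0.2 -0.1  0. ]
t 12.83 bank [-0.1593  0.2492  0.2996] F [-0.5  0.2  0.6]
```

View pics/scene2.png

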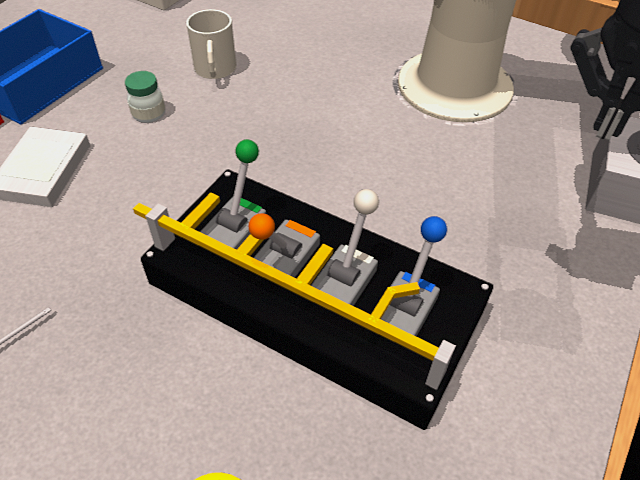

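View pics/top2.png

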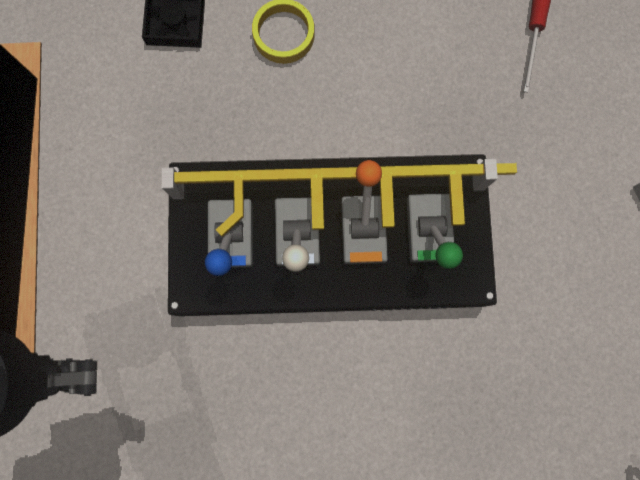

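Orange is fully on (top view 369,173). Blue (218,262), white (295,258) and green (449,255) are off, and the arm is clear.

```bash
python3 -c "
from rig import robot
print(robot.finish_job())"
```

```text
the job is handed in; nothing more can be done
None
```

I threw blue fully off and then orange fully on, left green and white off, and handed the job in at about 13 s with the arm clear of everything; the hand-in call returned no verdict.

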